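# Lock off the engraving station before a burr change

### The job

The engraving drill needs a new burr, so make its switch box safe: first flip the black toggle from on (leaning to the back) to off (leaning to the front), and only then turn the red rotary handle a quarter turn anticlockwise to its off detent, so that it lies between the four steel posts. Finally lower the orange lockout saddle gently over the red handle, between the posts, until it sits fully down on the yellow plate, and leave the other things on the desk where they are.

Things in the scene. Friction and masses are not known exactly. Their poses are not given: they have to be found in the camera images.
- isolator: Grey switch box, 120 (x) by 190 (y) by 55 mm high, fixed to the desk. Origin: centre of its underside; z up, x to its back (away from the robot, turned up to 0.4 rad), y to its left. On top, at y = +55 mm, a black toggle on a steel surround; at y = -45 mm a red rotary handle on a yellow plate whose top is 57 mm above the origin. A green dot marks the on end of each switch.
- toggle (a joint): Angle of the toggle lever, rad. 0 = on (leaning 0.6 rad from upright to the back, the box's +x), 1.2 = off (leaning 0.6 rad to the front, -x). A spring snaps it to the nearer end from either side of the middle (0.6). It takes up to about 0.13 Nm, 2 N at the tip.
- toggle_tip (a point): Top of the toggle lever, 72 mm from its hinge. The lever's grip is 18 mm wide (along the box's y), 12 mm thick and 42 mm long, ending at the top; below it is a steel stem of diameter 10 mm.
- toggle_hinge (a point): Hinge centre of the toggle, 60 mm above the box's underside; its axis is the box's y, and the axes of this point are those of the box.
- rotary (a joint): Angle of the rotary handle about the vertical, rad. 0 = on (handle across the box, along its y), 1.571 = off (handle along the box's x, in the lane between the posts). The value grows as the handle turns anticlockwise seen from above. A spring snaps it to the nearer end from either side of the middle (0.785); it takes up to about 0.1 Nm.
- rotary_grip (a point): Point on the vertical axis of the red rotary handle, 24 mm above the yellow plate. The handle is a flat-sided bar 64 mm long, 14 mm wide, 30 mm high, its top 33 mm above the yellow plate. The x axis of this point runs along the handle and turns with it.
- seat (a point): Point on the yellow plate's top, on the axis of the rotary handle; axes as the box. The centre of the saddle's underside belongs here, its length along x. Round it stand four steel posts, diameter 10 mm, 18 mm high, centred at x = +-36 mm, y = +-23 mm: a lane 36 mm wide along x.
- saddle_mid (a point): Centre of the loose orange lockout saddle, half-way up, 38.5 mm above its underside. An inverted channel 90 mm long (x), 30 wide (y), inner width 20, inner height 38, roof top at 43; on it a grip fin 56 long (x), 12 thick (y), from 43 to 77 mm up. Stands on the desk, fin up; about 150 g; either way round fits. Seated it has 3 mm of play each side of the red handle and of the posts.
- bottle_a: White faceted bottle, 120 mm tall, a bystander. Origin at the centre of its underside.
- bottle_b: Grey faceted bottle, 120 mm tall, a bystander. Origin at the centre of its underside.
- jar: White square-shouldered jar, 75 mm tall, a bystander. Origin at the centre of its underside.
- paste_tin: Round white tin, 66 mm wide, 22 mm tall, a bystander. Origin at the centre of its underside.
- round_box: Round cream tub, 71 mm wide, 30 mm tall, a bystander. Origin at the centre of its underside.
- bean_weight: Black bean-shaped paper weight, 105 mm long, 25 mm tall, a bystander. Origin at the centre of its underside.
There are look-alikes about, which are no part of the job. There is more than one size of the isolator; the one meant has the size given above.

How it is judged:
By the outcome, as a careful person would: the job done as asked, in the order asked, and still so for the second after the job is handed in, with the robot touching nothing.
It also fails if it takes over 72 s, if anything falls off the work surface, if the arm or the gripper's body presses on something with over 40 N, if the wrist force passes 120 N, or if a joint passes its speed limit or range.

### The arm

A 6-joint arm with a two-finger parallel gripper is mounted at the origin on a cart in front of the work surface, level with it; the furniture and walls round the work are solid. World frame = base frame: x ahead of the robot, y to its left, z up, the work surface at z = 0. Lengths are in mm, angles in rad, forces in N, time in s.
With the tool pointing down it reaches from about 350 to 775 mm from the base axis. Payload 7.3 kg.
Tool frame: the origin (TCP) lies between the finger pads; the fingertips stand 25 mm ahead of it and the grasp point (between the pads) lies 6 mm ahead of it; z points along the fingers, y is the line along which they close (so a half turn about z gives the same grasp; the last joint's range is limited). The gripper opens to 92 mm and grips with 3 to 60 N. Pads are 19 mm wide; open, the fingers measure 130 mm over their backs; the gripper's body (75 mm by 190 mm) begins 47 mm behind the grasp point.
Start: joints at [-1.467, 0.342, 1.524, -0, 1.275, -0.146], TCP at [129.807, -508.717, 251.741] pointing down, gripper open.
Joint ranges: [-2.53, 2.53], [-0.77, 2.02], [0.04, 2.7], [-1, 4.14], [0.28, 2.66], [-3.11, 3.11]. Speed limits (rad/s): [2.57, 2.57, 3.14, 3.14, 3.14, 3.14].

### API

Orientations are given as [roll, pitch, yaw] about the fixed x, y, z axes, in that order (R = Rz(yaw) Ry(pitch) Rx(roll)).
In Python, from plant import bot gives the robot as it stands.
- The arm moves only by the tool play_rows, never from a script. Its argument "commands" is a list of rows, each an object of numbers: "x", "y", "z": the shift along the tool's x, y, z in m; "twist": the turn about the tool's z in degrees. In form: [{"x": .., "y": .., "z": .., "twist": ..}, ...]. A call has exactly 8 rows; each row is the pose to reach, as a shift and turn from the pose commanded when the call began, along the tool's axes at that moment; what a row does not reach only later rows make up. A row lasts 1/10 s, in which the tool goes at most 50 mm and 8.59 degrees, less where a joint would pass 70% of its speed; a pose out of reach is approached as far as the arm can. A call with a gripper value outside its range is refused whole. "jaw" is the closure, from 0 (fully open) to 1 (shut), set as the call begins (left out, the last holds). The fingers move at their own pace and stop on an object; the grip force is fixed at half the most. Time passes only in rows, so rows that repeat a pose let the fingers close, or fill a call up. It gives the time, the measured TCP pose, the force, the opening and the grip force at its end, in the units of the state.
- bot.get_obs(): the state, without advancing time (a new reading comes with each control period).
- bot.capture(name): name is "scene" or "side" or "wrist"; returns a dict with "pixels" (384x512x3 uint8, red, green, blue), "fx", "fy", "cx", "cy" (pixels), "eye" and "rotation" of the camera in the world. Camera axes: x right, y down, z forward; pixel columns grow to the right and rows downward; lengths in mm; the calibration is good to about 2 mm. A picture is of the moment at which its call begins. There is no depth.
- bot.close_job(): hands the job in; it is judged then, once.
The state is a dict: "time": time; "joint_positions": joint angles; "dq": joint speeds; "tau": joint torques, N m; "tool_pos": TCP position; "tcp_rot": TCP orientation; "contact_force": force on the tool from outside, world axes, zero at the start; "moment": the same for the moment, N m; "grip_width": finger opening in mm; "finger_force": force on a finger pad.
Only numpy, scipy, OpenCV 4.12 (cv2) and the standard library are available. Lean on these libraries where they do the work, as an engineer would, in place of code of your own. Each camera call takes 0.05 s, during which the arm holds its last target. There are 200 camera calls.

## Working session

There is one attempt and no reset: what is moved stays moved. The work goes in short steps, Python scripts to look and compute and a tool call to move; the robot and the scene stay as the last step left them, time stands still between calls to the robot, and variables do not carry over. Pictures are saved under pics/ and viewed, at most 10 in all, crops included, and the job is handed in when it is done.

Besides the shell and the picture viewer there is one more tool, called after ">>>" as name([rows], argument=value, ...), one row to a line, values as JSON. play_rows: Moves the arm, as the interface text tells. Its arguments: {"type":"object","properties":{"commands":{"type":"array"},"jaw":{"type":"number"}},"required":["commands"]}

```bash
mkdir -p pics; cat > h.py <<'E'
import numpy as np, cv2, pickle
from plant import bot
def cap(n,f):
    c=bot.capture(n); cv2.imwrite(f'pics/{f}.png',cv2.cvtColor(c['pixels'],cv2.COLOR_RGB2BGR)); pickle.dump(c,open(f'pics/{f}.pkl','wb')); return c
def load(f): return pickle.load(open(f'pics/{f}.pkl','rb'))
def at(c,u,v,z):
    d=np.array(c['rotation'])@np.array([(u-c['cx'])/c['fx'],(v-c['cy'])/c['fy'],1]); e=np.array(c['eye']); return e+d*(z-e[2])/d[2]
def proj(c,p):
    q=np.array(c['rotation']).T@(np.array(p,float)-np.array(c['eye'])); return np.array([c['fx']*q[0]/q[2]+c['cx'],c['fy']*q[1]/q[2]+c['cy']])
E
python3 - <<'E'
from h import *
a=cap('scene','s0');b=cap('side','d0')
for c in(a,b):print(c['eye'],c['fx'],np.round(c['rotation'],3).tolist())
i=[cv2.imread(f'pics/{f}.png') for f in('s0','d0')]
cv2.imwrite('pics/both.png',cv2.resize(np.vstack(i),None,fx=.78,fy=.78))
print(bot.get_obs())
E
```

```text
[184.80101217 540.0327784  789.83164582] 363.0169842845694 [-2.362, -0.01, -2.577]
[  97.78769112 1133.97634603  926.61514289] 456.85937269655903 [-2.161, -0.015, -2.759]
{'time': 0.1, 'joint_positions': array([-1.46700943e+00,  3.42660561e-01,  1.52489665e+00, -1.59692558e-05,
        1.27538586e+00, -1.46005414e-01]), 'dq': array([ 0.00050908, -0.0024892 , -0.00084261, -0.00048201, -0.00038869,
        0.00020784]), 'tau': array([ 9.82642814e-04, -4.32003880e+01, -2.44694638e+01,  7.19205779e-02,
        5.26048732e-02, -4.66094934e-05]), 'tool_pos': array([ 129.76291516, -508.3860444 ,  251.11920225]), 'tcp_rot': array([-3.14025438e+00, -1.81359393e-04,  2.49796849e-01]), 'contact_force': array([0.08833981, 0.38714752, 0.29377878]), 'moment': array([ 0.04027138,  0.005686  , -0.01828406]), 'finger_force': 0.0, 'grip_width': 91.61138833385635}
```

View pics/s0.png

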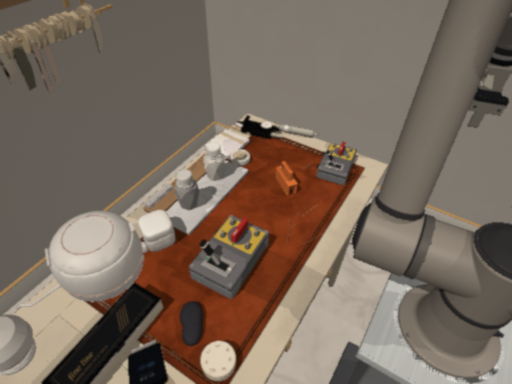

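View pics/d0.png

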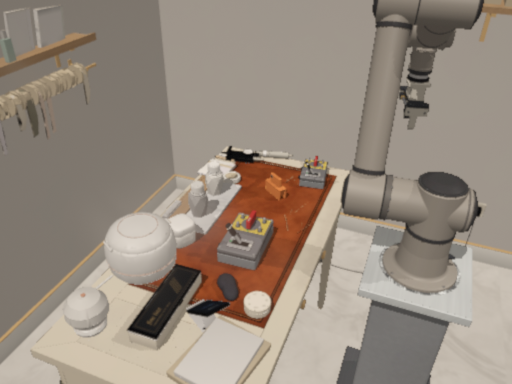

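The scene view shows a large switch box at (230,255), a smaller look-alike at (338,162) and an orange saddle at (287,178). The gripper is clear at the right. Next I'll make an enlarged crop of the boxes and the saddle.

```bash
sed -i "1a from scipy.spatial.transform import Rotation as Ro" h.py; sed -i "s/np.array(c\['rotation'\])/Ro.from_euler('xyz',c['rotation']).as_matrix()/" h.py
python3 - <<'E'
from h import *
i=cv2.imread('pics/s0.png')
a=cv2.resize(i[205:301,180:276],None,fx=6,fy=6,interpolation=3)
b=cv2.resize(i[130:202,265:361],None,fx=2.2,fy=2.2,interpolation=3)
o=np.zeros((576,790,3),np.uint8);o[:,:576]=a;o[:b.shape[0],578:578+b.shape[1]]=b[:,:212];cv2.imwrite('pics/c0.png',o)
c=load('s0')
print(at(c,231,296,0),at(c,191,275,0),at(c,287,178,38))
print(at(c,352,183,0),at(c,320,176,0))
E
```

```text
[451.56408282 199.20693458   0.        ] [567.90059294 205.86774441   0.        ] [ 519.05008122 -197.58438432   38.        ]
[ 3.53209086e+02 -3.26042437e+02 -1.13686838e-13] [ 451.60301024 -300.72621053    0.        ]
```

View pics/c0.png

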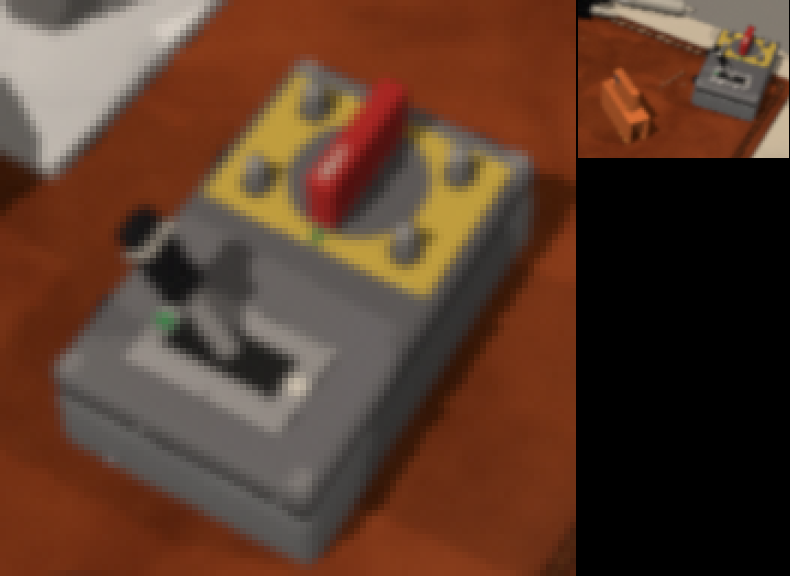

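The crop shows the meant box: red handle at about (360,150), toggle tip at (145,230) leaning back, and post tops at (316,82), (258,162), (463,155) and (408,232). Candidates are box (230,255) at about 120 mm wide and the small box (338,162) at about 100 mm wide, so I choose the first. Saddle at (287,178) is the only orange one.

```bash
python3 - <<'E'
from h import *
from scipy.optimize import least_squares
c=load('s0')
cr=lambda u,v:np.array([180+u/6-.5+.08,205+v/6-.5+.08])
P=[((36,-68,75),cr(316,80)),((36,-22,75),cr(258,160)),((-36,-68,75),cr(463,153)),((-36,-22,75),cr(408,230)),
((60,95,55),cr(58,368)),((-60,95,55),cr(310,505)),((-60,-95,55),cr(532,160)),((60,-95,55),cr(303,62)),((-60,95,0),cr(318,563))]
def w(q,p):
    s,k=np.sin(q[2]),np.cos(q[2]);return [q[0]+k*p[0]-s*p[1],q[1]+s*p[0]+k*p[1],p[2]]
f=lambda q:np.concatenate([proj(c,w(q,p))-u for p,u in P])
r=least_squares(f,[500,100,0],x_scale=[10,10,.1]);print(r.x,r.fun.round(1))
q=r.x
for n,p in dict(seat=(0,-45,57),hinge=(0,55,60),tip=(72*np.sin(.6),55,60+72*np.cos(.6)),tipoff=(-72*np.sin(.6),55,60+72*np.cos(.6))).items():print(n,np.round(w(q,p)),proj(c,w(q,p)))
print(cr(145,220))
E
```

```text
[5.08125900e+02 1.16081668e+02 6.14150047e-02] [-0.1  0.7  0.  -0.4 -0.  -0.7  0.2 -0.6 -1.3  0.4  0.3 -0.2  1.5 -0.6
 -0.2 -1.5 -0.3  2.1]
seat [511.  71.  57.] [239.81836734 234.54117529]
hinge [505. 171.  60.] [218.48853568 263.06979114]
tip [545. 173. 119.] [201.98950121 241.04675035]
tipoff [464. 168. 119.] [232.51596061 255.56615631]
[203.74666667 241.24666667]
```

Fit is good (about 1 px): seat (511,71,57), tip (545,173,119), box yaw 0.06. Next: check the lamp globe's location and the wrist camera offset, and plan a move over the saddle.

```bash
cat >> h.py <<'E'
def go(x,y,z,yaw,frm=None):
    o=bot.get_obs(); p=np.array(o['tool_pos']); R=Ro.from_euler('xyz',o['tcp_rot'])
    d=R.inv().apply(np.array([x,y,z])-p)/1000; y0=o['tcp_rot'][2]
    print('shift m',d.round(4),'twist deg',-np.degrees((yaw-y0+np.pi)%(2*np.pi)-np.pi).round(2))
def tri(c1,p1,c2,p2):
    a,b=[(np.array(c['eye']),(lambda d:d/np.linalg.norm(d))(at(c,*p,0)-np.array(c['eye']))) for c,p in((c1,p1),(c2,p2))]
    A=np.stack([a[1],-b[1]],1); t=np.linalg.lstsq(A,b[0]-a[0],rcond=None)[0]; return (a[0]+t[0]*a[1]+b[0]+t[1]*b[1])/2
E
python3 - <<'E'
from h import *
s,d=load('s0'),load('d0')
print('globe',tri(s,(95,255),d,(140,247)))
print('bottles',at(s,185,205,0),at(s,213,178,0))
w=cap('wrist','w0'); print(w['eye'],w['rotation'],w['fx'])
go(440,-200,300,.25); go(440,-200,300,.06)
E
```

```text
globe [753.65649978 317.64143514  75.8693921 ]
bottles [732.67706826  31.07855852   0.        ] [ 733.14560601 -106.94340832    0.        ]
[ 206.57637072 -488.12719286  384.21232741] [ 2.84758099e+00  2.19941242e-03 -1.32115871e+00] 331.1903911689885
shift m [ 0.3769 -0.2222 -0.0485] twist deg -0.01
shift m [ 0.3769 -0.2222 -0.0485] twist deg 10.88
```

>>> play_rows([
  {"x": 0.042,"y": -0.021,"z": -0.005},
  {"x": 0.083,"y": -0.042,"z": -0.01},
  {"x": 0.125,"y": -0.063,"z": -0.02},
  {"x": 0.166,"y": -0.085,"z": -0.03},
  {"x": 0.208,"y": -0.106,"z": -0.04},
  {"x": 0.25,"y": -0.127,"z": -0.05},
  {"x": 0.29,"y": -0.148,"z": -0.05},
  {"x": 0.33,"y": -0.17,"z": -0.05},
])

```text
invalid input at $.commands[0]: expected keys x, y, z, twist
```

>>> play_rows([
  {"x": 0.035,"y": -0.018},
  {"x": 0.06,"y": -0.03},
  {"x": 0.08,"y": -0.04},
  {"x": 0.085,"y": -0.042},
  {"x": 0.085,"y": -0.042},
  {"x": 0.085,"y": -0.042},
  {"x": 0.085,"y": -0.042},
  {"x": 0.085,"y": -0.042},
])

```text
invalid input at $.commands[0]: expected keys x, y, z, twist
```

```bash
python3 - <<'E'
from h import *
w=cap('wrist','w1'); print(w['eye'],w['rotation']);o=bot.get_obs();print(o['tool_pos'],o['tcp_rot'],o['joint_positions'],o['time'])
for z in(0,77):print(proj(w,(519,-198,z)))
E
```

```text
[ 206.57937099 -488.15550134  384.30276212] [ 2.84754927e+00  1.97775750e-03 -1.32115933e+00]
[ 129.78338444 -508.4981273   251.30813443] [-3.14067512e+00 -1.10820679e-04  2.49828654e-01] [-1.46698774e+00  3.42490709e-01  1.52460808e+00 -2.49412206e-05
  1.27541776e+00 -1.46012844e-01] 0.2
[  -6.47306962 -412.53850242]
[-109.44355113 -610.24405393]
```

View pics/w1.png

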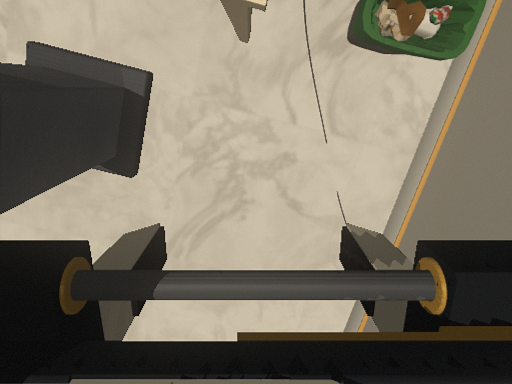

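The moves were refused because a key was missing, so this is still the start view: only the floor, with the fingers at (130,260) and (370,260). Image up is tool +x. I'll resend.

>>> play_rows([
  {"x": 0.042,"y": -0.021,"z": -0.005,"twist": 0},
  {"x": 0.083,"y": -0.042,"z": -0.01,"twist": 0},
  {"x": 0.125,"y": -0.063,"z": -0.02,"twist": 0},
  {"x": 0.166,"y": -0.085,"z": -0.03,"twist": 0},
  {"x": 0.208,"y": -0.106,"z": -0.04,"twist": 0},
  {"x": 0.25,"y": -0.127,"z": -0.05,"twist": 0},
  {"x": 0.29,"y": -0.148,"z": -0.05,"twist": 0},
  {"x": 0.33,"y": -0.17,"z": -0.05,"twist": 0},
])

```text
time: 1.0
tool_pos: [408.8, -261.0, 302.1]
tcp_rot: [3.141, -0.0, 0.25]
contact_force: [-0.1, -0.6, 0.3]
grip_width: 91.7
finger_force: 0.0
```

>>> play_rows([
  {"x": 0.035,"y": -0.018,"z": 0,"twist": 0},
  {"x": 0.05,"y": -0.028,"z": 0,"twist": 0},
  {"x": 0.05,"y": -0.035,"z": 0,"twist": 0},
  {"x": 0.05,"y": -0.042,"z": 0,"twist": 0},
  {"x": 0.05,"y": -0.042,"z": 0,"twist": 0},
  {"x": 0.05,"y": -0.042,"z": 0,"twist": 0},
  {"x": 0.05,"y": -0.042,"z": 0,"twist": 0},
  {"x": 0.05,"y": -0.042,"z": 0,"twist": 0},
])

```text
time: 1.8
tool_pos: [445.3, -210.0, 301.8]
tcp_rot: [3.141, -0.0, 0.249]
contact_force: [-0.1, -0.2, -0.2]
grip_width: 91.9
finger_force: 0.0
```

```bash
python3 - <<'E'
from h import *
w=cap('wrist','w2'); print(w['eye'],w['rotation']);o=bot.get_obs();print(o['tool_pos'],o['tcp_rot'],o['joint_positions'],o['time'])
for z in(0,77):print(proj(w,(519,-198,z)))
E
```

```text
[ 522.10913854 -189.60990417  434.86554971] [ 2.84744008e+00  5.62602679e-04 -1.32232704e+00]
[ 445.38569681 -209.8609639   301.75348549] [ 3.14139329e+00 -4.33736465e-05  2.48843966e-01] [-5.96077603e-01  2.45291705e-01  1.52034146e+00 -1.01827742e-04
  1.37578159e+00  7.25894486e-01] 1.85
[258.74386685  90.57464764]
[259.99545697  91.47589206]
```

View pics/w2.png

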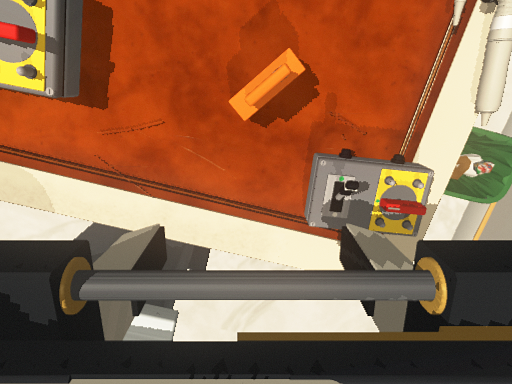

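The wrist view shows the saddle roof with end mid-points about (238,110) and (299,58), and the small look-alike at (365,195). Computing the saddle pose and the next view over the box.

```bash
python3 - <<'E'
from h import *
w=load('w2')
g=cv2.cvtColor(w['pixels'],cv2.COLOR_RGB2HSV); 
m=((g[...,0]>9)&(g[...,0]<22)&(g[...,1]>170)&(g[...,2]>180)).astype(np.uint8); m[:,:210]=0;m[:,330:]=0;m[:30]=0;m[140:]=0
n,l,st,ce=cv2.connectedComponentsWithStats(m);k=1+np.argmax(st[1:,4]);print(st[k],ce[k])
r=cv2.minAreaRect(cv2.findContours((l==k).astype(np.uint8),0,1)[0][0]);b=cv2.boxPoints(r);print(r,b)
P=np.array([at(w,*p,43) for p in b]);print(P.round(1),P.mean(0))
a,e=at(w,238,110,43),at(w,299,58,43);v=e-a;print((a+e)/2,np.linalg.norm(v),np.arctan2(v[1],v[0]))
go(450,100,300,.06)
E
```

```text
[ 228   48   77   73 2172] [266.32458564  84.13213628]
((266.5309143066406, 84.0361557006836), (27.54770851135254, 82.50055694580078), 49.497154235839844) [[226.21936  100.354355]
 [288.95062   46.771404]
 [306.84247   67.71796 ]
 [244.1112   121.3009  ]]
[[ 499.7 -163.7   43. ]
 [ 572.1 -217.7   43. ]
 [ 556.2 -243.    43. ]
 [ 481.8 -189.3   43. ]] [ 527.44389875 -203.42560339   43.        ]
[ 528.15084935 -205.49607438   43.        ] 88.33828341335888 -0.6334105349096175
shift m [ 0.0808 -0.2992  0.0017] twist deg 10.82
```

>>> play_rows([
  {"x": 0.01,"y": -0.045,"z": 0,"twist": 2},
  {"x": 0.022,"y": -0.09,"z": 0,"twist": 4},
  {"x": 0.035,"y": -0.135,"z": 0,"twist": 6},
  {"x": 0.05,"y": -0.18,"z": 0,"twist": 8},
  {"x": 0.06,"y": -0.225,"z": 0,"twist": 10},
  {"x": 0.075,"y": -0.27,"z": 0,"twist": 10.8},
  {"x": 0.08,"y": -0.3,"z": 0,"twist": 10.8},
  {"x": 0.08,"y": -0.3,"z": 0,"twist": 10.8},
], jaw=1)

```text
time: 2.65
tool_pos: [448.5, 104.1, 301.7]
tcp_rot: [-3.141, -0.0, 0.066]
contact_force: [0.9, -0.7, -0.6]
grip_width: 32.4
finger_force: 0.0
```

>>> play_rows([
  {"x": 0,"y": 0,"z": 0,"twist": 0},
  {"x": 0,"y": 0,"z": 0,"twist": 0},
  {"x": 0,"y": 0,"z": 0,"twist": 0},
  {"x": 0,"y": 0,"z": 0,"twist": 0},
  {"x": 0,"y": 0,"z": 0,"twist": 0},
  {"x": 0,"y": 0,"z": 0,"twist": 0},
  {"x": 0,"y": 0,"z": 0,"twist": 0},
  {"x": 0,"y": 0,"z": 0,"twist": 0},
])

```text
time: 3.45
tool_pos: [449.0, 101.1, 301.7]
tcp_rot: [3.141, -0.0, 0.061]
contact_force: [0.6, -0.2, -0.6]
grip_width: 0.1
finger_force: 0.0
```

```bash
python3 - <<'E'
from h import *
w=cap('wrist','w3');o=bot.get_obs();print(o['tool_pos'],o['tcp_rot'],o['time'])
i=cv2.imread('pics/w3.png');cv2.imwrite('pics/c3.png',cv2.resize(i[0:200,130:396],None,fx=3,fy=3,interpolation=3))
E
```

```text
[448.94849846 101.10816809 301.68413979] [3.14149120e+00 2.81154396e-05 6.13188905e-02] 3.5
```

View pics/c3.png

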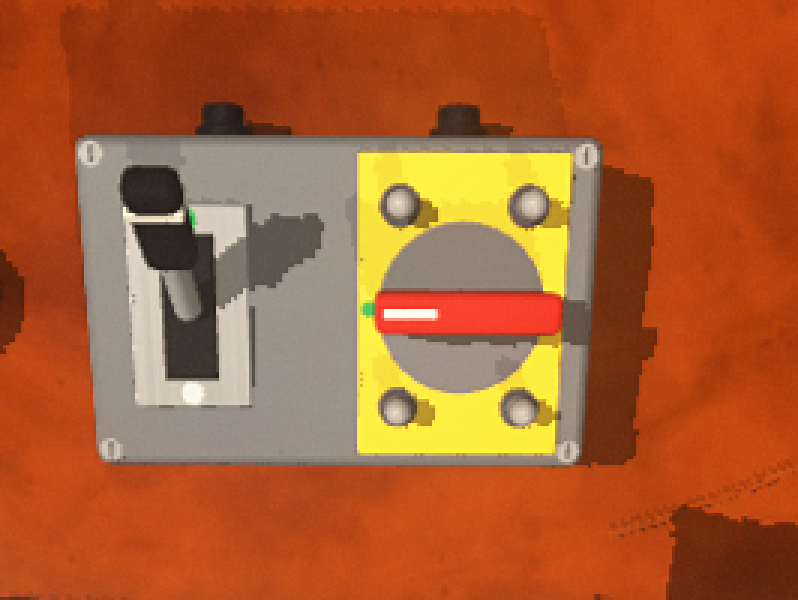

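The crop shows the box square in view: corners (78,140), (602,140), (578,464), (102,464), post tops near (401,201), (529,201), (397,405), (519,405), and handle top centre (469,313).

```bash
python3 - <<'E'
from h import *
from scipy.optimize import least_squares
c=load('w3')
cr=lambda u,v:np.array([130+u/3-.33,v/3-.33])
P=[((60,95,55),cr(78,138)),((60,-95,55),cr(602,140)),((-60,-95,55),cr(578,465)),((-60,95,55),cr(100,465)),
((36,-22,75),cr(400,202)),((36,-68,75),cr(529,202)),((-36,-22,75),cr(397,404)),((-36,-68,75),cr(519,404)),((0,-45,90),cr(468,313))]
def w(q,p):
    s,k=np.sin(q[2]),np.cos(q[2]);return [q[0]+k*p[0]-s*p[1],q[1]+s*p[0]+k*p[1],p[2]]
f=lambda q:np.concatenate([proj(c,w(q,p))-u for p,u in P])
r=least_squares(f,[500,100,0],x_scale=[10,10,.1]);q=r.x;print(q,r.fun.round(1))
np.save('q.npy',q)
print('seat',w(q,(0,-45,57)),'hinge',w(q,(0,55,60)),'tip',w(q,(40.7,55,119)))
p=w(q,(70,55,0));go(p[0],p[1],200,q[2]);go(p[0],p[1],123,q[2])
E
```

```text
[5.10483490e+02 1.17945774e+02 6.07291236e-02] [-3.7 -2.   0.9 -2.6  1.8  0.6 -2.   0.5 -0.3 -0.3  1.6 -0.3  0.1  2.8
  1.8  2.8 -0.2 -0.3]
seat [np.float64(513.2146213070564), np.float64(73.02872958545183), 57] hinge [np.float64(507.14544110609734), np.float64(172.8443849291317), 60] tip [np.float64(547.770412830975), np.float64(175.31454127092206), 119]
shift m [ 0.1325 -0.068   0.1017] twist deg 0.03
shift m [ 0.1325 -0.068   0.1787] twist deg 0.03
```

Both fits agree to 2 mm (seat about (512,72), hinge about (506,172)). Going behind the toggle with closed fingers.

>>> play_rows([
  {"x": 0.04,"y": -0.02,"z": 0,"twist": 0},
  {"x": 0.08,"y": -0.042,"z": 0.02,"twist": 0},
  {"x": 0.115,"y": -0.06,"z": 0.05,"twist": 0},
  {"x": 0.132,"y": -0.067,"z": 0.085,"twist": 0},
  {"x": 0.132,"y": -0.067,"z": 0.12,"twist": 0},
  {"x": 0.132,"y": -0.067,"z": 0.15,"twist": 0},
  {"x": 0.132,"y": -0.067,"z": 0.17,"twist": 0},
  {"x": 0.132,"y": -0.067,"z": 0.18,"twist": 0},
])

```text
time: 4.3
tool_pos: [575.6, 176.0, 119.3]
tcp_rot: [3.141, 0.004, 0.062]
contact_force: [-0.3, -0.1, -0.2]
grip_width: 0.5
finger_force: 0.0
```

>>> play_rows([
  {"x": 0,"y": 0,"z": 0,"twist": 0},
  {"x": -0.01,"y": 0,"z": 0,"twist": 0},
  {"x": -0.02,"y": 0,"z": 0,"twist": 0},
  {"x": -0.03,"y": 0,"z": 0,"twist": 0},
  {"x": -0.04,"y": 0,"z": 0,"twist": 0},
  {"x": -0.05,"y": 0,"z": 0,"twist": 0},
  {"x": -0.06,"y": 0,"z": 0,"twist": 0},
  {"x": -0.068,"y": 0,"z": 0,"twist": 0},
])

```text
time: 5.1
tool_pos: [507.1, 171.8, 121.4]
tcp_rot: [3.141, 0.002, 0.061]
contact_force: [1.0, 0.0, -0.4]
grip_width: 0.3
finger_force: 0.0
```

>>> play_rows([
  {"x": -0.004,"y": 0,"z": 0,"twist": 0},
  {"x": -0.008,"y": 0,"z": 0,"twist": 0},
  {"x": -0.008,"y": 0,"z": 0,"twist": 0},
  {"x": 0,"y": 0,"z": 0,"twist": 0},
  {"x": 0.01,"y": 0,"z": -0.03,"twist": 0},
  {"x": 0.01,"y": 0,"z": -0.07,"twist": 0},
  {"x": 0.005,"y": 0.02,"z": -0.11,"twist": 0},
  {"x": 0,"y": 0.04,"z": -0.12,"twist": 0},
])

```text
time: 5.9
tool_pos: [513.8, 132.0, 246.3]
tcp_rot: [-3.141, -0.008, 0.062]
contact_force: [-0.1, -0.5, 0.1]
grip_width: 0.4
finger_force: 0.0
```

```bash
python3 - <<'E'
from h import *
cap('wrist','w4');cap('side','d4');cap('scene','s4')
o=bot.get_obs();print(o['tool_pos'],o['tcp_rot'],o['time'],o['joint_positions'])
a=cv2.imread('pics/w4.png')[0:230,60:420];b=cv2.imread('pics/d4.png')[190:290,190:300]
b=cv2.resize(b,(440,400));a=cv2.resize(a,(360,230));o=np.zeros((400,800,3),np.uint8);o[:230,:360]=a;o[:,360:]=b;cv2.imwrite('pics/c4.png',o)
E
```

```text
[512.10093981 131.37725767 242.43140678] [-3.14142913e+00 -2.12521186e-03  5.93460343e-02] 6.05 [1.06076446e-01 3.55248595e-01 1.53101758e+00 6.74399079e-05
 1.25319595e+00 1.61750557e+00]
```

View pics/c4.png

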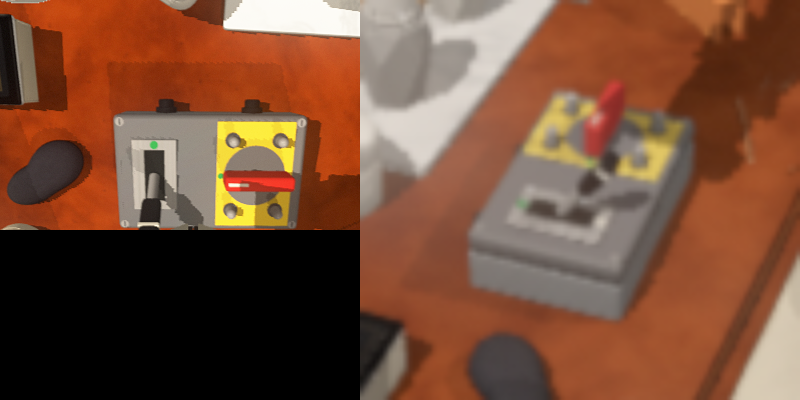

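The toggle now leans to the front (tip near (150,222) in the left panel), so it is off. The handle is still across the box. Refining the seat from the handle top and working out the grasp.

```bash
python3 - <<'E'
from h import *
w=load('w4');g=w['pixels'].astype(int);m=((g[...,0]>170)&(g[...,1]<60)&(g[...,2]<60)).astype(np.uint8)
n,l,st,ce=cv2.connectedComponentsWithStats(m);k=1+np.argmax(st[1:,4]);print(st[k],ce[k])
r=cv2.minAreaRect(cv2.findContours((l==k).astype(np.uint8),0,1)[0][0]);b=cv2.boxPoints(r);print(b.round(1))
print(at(w,*r[0],90))
e=[at(w,60+u,181.5,90) for u in(224,296)];print(e)
go(512,72,200,1.631);go(512,72,101,1.631)
E
```

```text
[284 173  71  18 627] [322.87400319 183.02232855]
[[282.8 189.7]
 [284.1 172.9]
 [354.6 178.1]
 [353.3 194.9]]
[513.11079447  73.04092929  90.        ]
[array([513.39867208, 104.77184785,  90.        ]), array([517.48661668,  39.52313172,  90.        ])]
shift m [-0.0037  0.0593  0.0424] twist deg -90.05
shift m [-0.0039  0.0593  0.1414] twist deg -90.05
```

>>> play_rows([
  {"x": 0,"y": 0.01,"z": 0,"twist": -8.5},
  {"x": 0,"y": 0.02,"z": 0,"twist": -17},
  {"x": 0,"y": 0.03,"z": 0.01,"twist": -25.5},
  {"x": 0,"y": 0.04,"z": 0.02,"twist": -34},
  {"x": -0.001,"y": 0.05,"z": 0.03,"twist": -42.5},
  {"x": -0.002,"y": 0.059,"z": 0.03,"twist": -51},
  {"x": -0.003,"y": 0.059,"z": 0.03,"twist": -59.5},
  {"x": -0.003,"y": 0.059,"z": 0.03,"twist": -68},
], jaw=0)

```text
time: 6.85
tool_pos: [511.7, 73.4, 210.0]
tcp_rot: [-3.139, 0.001, 1.254]
contact_force: [-0.3, 0.0, 0.5]
grip_width: 60.2
finger_force: 0.0
```

>>> play_rows([
  {"x": 0,"y": 0,"z": 0.01,"twist": -8},
  {"x": 0,"y": 0,"z": 0.02,"twist": -16},
  {"x": 0,"y": 0,"z": 0.03,"twist": -22},
  {"x": 0,"y": 0,"z": 0.04,"twist": -22},
  {"x": 0,"y": 0,"z": 0.04,"twist": -22},
  {"x": 0,"y": 0,"z": 0.04,"twist": -22},
  {"x": 0,"y": 0,"z": 0.04,"twist": -22},
  {"x": 0,"y": 0,"z": 0.04,"twist": -22},
])

```text
time: 7.65
tool_pos: [512.1, 72.9, 172.2]
tcp_rot: [3.141, 0.0, 1.631]
contact_force: [-0.3, -0.9, 0.3]
grip_width: 91.8
finger_force: 0.0
```

```bash
python3 - <<'E'
from h import *
o=bot.get_obs();print(o['tool_pos'],o['tcp_rot'],o['grip_width'],o['joint_positions'][5])
go(513,72.5,101,1.631)
E
```

```text
[512.11634835  72.94962225 172.15358039] [3.14061536e+00 1.29784318e-04 1.63138063e+00] 91.78510272007453 -0.06725377475085757
shift m [-0.0005  0.0008  0.0712] twist deg 0.02
```

>>> play_rows([
  {"x": 0,"y": 0.001,"z": 0.02,"twist": 0},
  {"x": 0,"y": 0.001,"z": 0.04,"twist": 0},
  {"x": 0,"y": 0.001,"z": 0.055,"twist": 0},
  {"x": 0,"y": 0.001,"z": 0.065,"twist": 0},
  {"x": 0,"y": 0.001,"z": 0.071,"twist": 0},
  {"x": 0,"y": 0.001,"z": 0.071,"twist": 0},
  {"x": 0,"y": 0.001,"z": 0.071,"twist": 0},
  {"x": 0,"y": 0.001,"z": 0.071,"twist": 0},
])

```text
time: 8.45
tool_pos: [513.3, 73.0, 101.4]
tcp_rot: [3.14, 0.0, 1.632]
contact_force: [0.0, -0.6, -0.3]
grip_width: 91.7
finger_force: 0.0
```

>>> play_rows([
  {"x": 0,"y": 0,"z": 0,"twist": 0},
  {"x": 0,"y": 0,"z": 0,"twist": 0},
  {"x": 0,"y": 0,"z": 0,"twist": 0},
  {"x": 0,"y": 0,"z": 0,"twist": 0},
  {"x": 0,"y": 0,"z": 0,"twist": 0},
  {"x": 0,"y": 0,"z": 0,"twist": 0},
  {"x": 0,"y": 0,"z": 0,"twist": 0},
  {"x": 0,"y": 0,"z": 0,"twist": 0},
], jaw=1)

```text
time: 9.25
tool_pos: [512.8, 73.0, 100.7]
tcp_rot: [-3.142, 0.0, 1.632]
contact_force: [-0.0, -0.4, -1.2]
grip_width: 32.3
finger_force: 0.0
```

>>> play_rows([
  {"x": 0,"y": 0,"z": 0,"twist": 0},
  {"x": 0,"y": 0,"z": 0,"twist": 0},
  {"x": 0,"y": 0,"z": 0,"twist": 0},
  {"x": 0,"y": 0,"z": 0,"twist": 0},
  {"x": 0,"y": 0,"z": 0,"twist": 0},
  {"x": 0,"y": 0,"z": 0,"twist": 0},
  {"x": 0,"y": 0,"z": 0,"twist": 0},
  {"x": 0,"y": 0,"z": 0,"twist": 0},
])

```text
time: 10.05
tool_pos: [512.0, 72.9, 100.6]
tcp_rot: [-3.14, 0.0, 1.632]
contact_force: [-6.0, -1.1, 3.2]
grip_width: 13.7
finger_force: 30.0
```

>>> play_rows([
  {"x": 0,"y": 0,"z": 0,"twist": -6},
  {"x": 0,"y": 0,"z": 0,"twist": -12},
  {"x": 0,"y": 0,"z": 0,"twist": -18},
  {"x": 0,"y": 0,"z": 0,"twist": -24},
  {"x": 0,"y": 0,"z": 0,"twist": -30},
  {"x": 0,"y": 0,"z": 0,"twist": -36},
  {"x": 0,"y": 0,"z": 0,"twist": -42},
  {"x": 0,"y": 0,"z": 0,"twist": -48},
])

```text
time: 10.85
tool_pos: [510.8, 72.3, 100.6]
tcp_rot: [-3.138, -0.003, 2.475]
contact_force: [-8.7, -4.2, 8.7]
grip_width: 14.1
finger_force: 30.0
```

>>> play_rows([
  {"x": 0,"y": 0,"z": 0,"twist": -6},
  {"x": 0,"y": 0,"z": 0,"twist": -12},
  {"x": 0,"y": 0,"z": 0,"twist": -18},
  {"x": 0,"y": 0,"z": 0,"twist": -24},
  {"x": 0,"y": 0,"z": 0,"twist": -30},
  {"x": 0,"y": 0,"z": 0,"twist": -36},
  {"x": 0,"y": 0,"z": 0,"twist": -42},
  {"x": 0,"y": 0,"z": 0,"twist": -42},
])

```text
time: 11.65
tool_pos: [510.5, 71.2, 100.6]
tcp_rot: [-3.139, -0.006, -3.077]
contact_force: [-11.7, -10.1, 8.8]
grip_width: 13.7
finger_force: 30.0
```

```bash
python3 - <<'E'
from h import *
o=bot.get_obs();print({k:np.round(o[k],3) for k in('tool_pos','tcp_rot','contact_force','moment','grip_width','joint_positions')})
E
```

```text
{'tool_pos': array([510.545,  71.243, 100.59 ]), 'tcp_rot': array([-3.139, -0.006, -3.077]), 'contact_force': array([-11.659, -10.117,   8.788]), 'moment': array([-1.653,  1.747, -0.104]), 'grip_width': np.float64(13.71), 'joint_positions': array([-0.008,  0.502,  1.742, -0.004,  0.903, -1.641])}
```

>>> play_rows([
  {"x": 0,"y": 0,"z": 0,"twist": 0},
  {"x": 0,"y": 0,"z": 0,"twist": 0},
  {"x": 0,"y": 0,"z": 0,"twist": 0},
  {"x": 0,"y": 0,"z": 0,"twist": 0},
  {"x": 0,"y": 0,"z": -0.02,"twist": 0},
  {"x": 0,"y": 0,"z": -0.06,"twist": 0},
  {"x": 0,"y": 0,"z": -0.11,"twist": 0},
  {"x": 0,"y": 0,"z": -0.15,"twist": 0},
], jaw=0.5)

```text
time: 12.45
tool_pos: [513.1, 73.2, 253.2]
tcp_rot: [-3.142, 0.002, -3.08]
contact_force: [0.8, 0.2, 0.4]
grip_width: 45.6
finger_force: 0.0
```

```bash
python3 - <<'E'
from h import *
s=cap('scene','s5')
i=cv2.imread('pics/s5.png')
cv2.imwrite('pics/c5.png',np.hstack([cv2.resize(i[200:300,180:280],None,fx=4,fy=4,interpolation=3),cv2.resize(i[150:210,255:315],(400,400),interpolation=3)]))
o=bot.get_obs();print(o['tool_pos'],o['tcp_rot'],o['time'])
for yaw in(-.633+np.pi,-.633):
    go(527,-204,240,yaw)
# view pose: camera 79 ahead in tool x, target under TCP+75
E
```

```text
[515.74242137  73.21828671 259.75368957] [-3.14070599  0.01291378 -3.07986554] 12.5
shift m [ 0.0061 -0.2774  0.0199] twist deg 39.8
shift m [ 0.0061 -0.2774  0.0199] twist deg -140.2
```

View pics/c5.png

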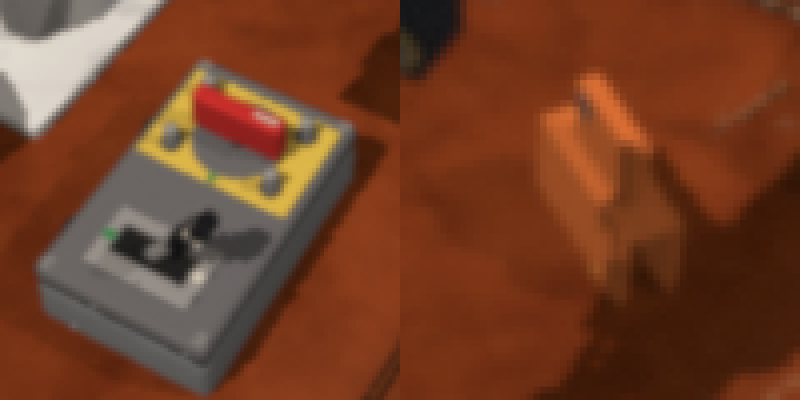

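The crops show the red handle between the posts (240,125), the toggle leaning to the front (off), and the saddle untouched. Going to a viewing pose by the saddle.

```bash
python3 - <<'E'
from h import *
go(585,-246,260,-.633+np.pi)
E
```

```text
shift m [-0.0494 -0.3229  0.0007] twist deg 39.8
```

>>> play_rows([
  {"x": -0.006,"y": -0.045,"z": 0,"twist": 6},
  {"x": -0.013,"y": -0.09,"z": 0,"twist": 12},
  {"x": -0.02,"y": -0.135,"z": 0,"twist": 18},
  {"x": -0.027,"y": -0.18,"z": 0,"twist": 24},
  {"x": -0.034,"y": -0.225,"z": 0,"twist": 30},
  {"x": -0.041,"y": -0.27,"z": 0,"twist": 36},
  {"x": -0.047,"y": -0.31,"z": 0,"twist": 39.8},
  {"x": -0.047,"y": -0.321,"z": 0,"twist": 39.8},
], jaw=0.3)

```text
time: 13.3
tool_pos: [579.6, -248.6, 249.6]
tcp_rot: [-3.141, 0.001, 2.503]
contact_force: [-0.9, 0.4, 0.6]
grip_width: 64.5
finger_force: 0.0
```

>>> play_rows([
  {"x": 0,"y": 0,"z": 0,"twist": 0},
  {"x": 0,"y": 0,"z": 0,"twist": 0},
  {"x": 0,"y": 0,"z": 0,"twist": 0},
  {"x": 0,"y": 0,"z": 0,"twist": 0},
  {"x": 0,"y": 0,"z": 0,"twist": 0},
  {"x": 0,"y": 0,"z": 0,"twist": 0},
  {"x": 0,"y": 0,"z": 0,"twist": 0},
  {"x": 0,"y": 0,"z": 0,"twist": 0},
])

```text
time: 14.1
tool_pos: [579.4, -244.4, 250.8]
tcp_rot: [-3.142, 0.0, 2.508]
contact_force: [0.6, 0.8, -0.6]
grip_width: 64.3
finger_force: 0.0
```

```bash
python3 - <<'E'
from h import *
w=cap('wrist','w6');o=bot.get_obs();print(o['tool_pos'],o['tcp_rot'],o['time'],w['eye'])
i=cv2.imread('pics/w6.png');u=proj(w,(527,-204,50)).round().astype(int);print(u)
x0,y0=max(u[0]-100,0),max(u[1]-80,0);print(x0,y0)
cv2.imwrite('pics/c6.png',cv2.resize(i[y0:y0+150,x0:x0+200],None,fx=4,fy=4,interpolation=3))
E
```

```text
[ 579.38175302 -244.52178958  250.75226452] [-3.14149965e+00  9.26369325e-05  2.50829058e+00] 14.15 [ 516.52288964 -196.91153759  383.82337196]
[253 100]
153 20
```

View pics/c6.png

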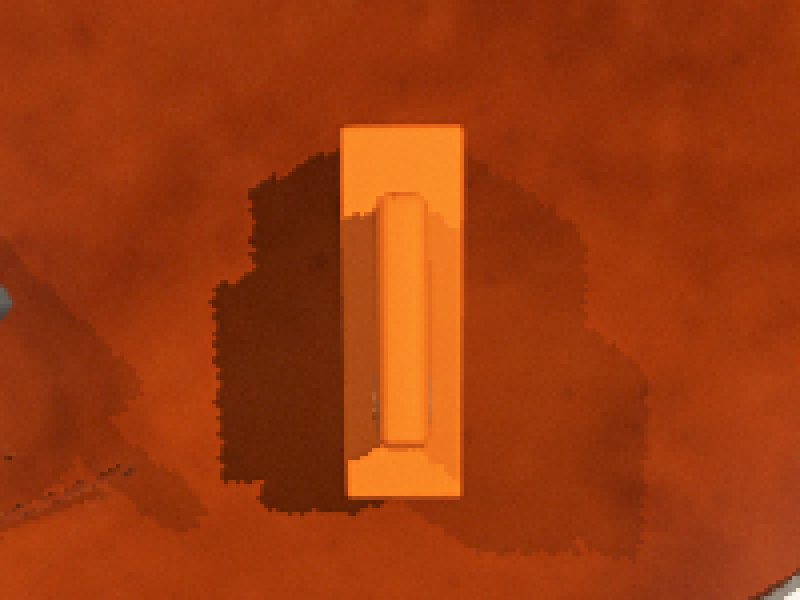

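The crop shows the saddle nearly aligned with the tool: roof ends mid-points (402,125) and (404.5,496), fin top ends (403,193) and (404,446).

```bash
python3 - <<'E'
from h import *
w=load('w6');P=lambda u,v,z:at(w,153+u/4-.4,20+v/4-.4,z)
for a,b,z in((P(402,125,43),P(404.5,496,43),43),(P(403,193,77),P(404,446,77),77)):
    v=a-b;print(((a+b)/2).round(1),np.linalg.norm(v),np.arctan2(v[1],v[0]))
m=((P(402,125,43)+P(404.5,496,43))/2+(P(403,193,77)+P(404,446,77))/2)/2;v=P(402,125,43)-P(404.5,496,43)
print(m);go(m[0],m[1],73,np.arctan2(v[1],v[0]));o=bot.get_obs()
E
```

```text
[ 526.9 -203.3   43. ] 89.17871813293898 2.5158156804354626
[ 526.8 -203.3   77. ] 54.91080741385989 2.5129782580431215
[ 526.87930801 -203.29839626   60.        ]
shift m [0.0667 0.0022 0.1777] twist deg -0.43
```

>>> play_rows([
  {"x": 0.03,"y": 0.001,"z": 0.02,"twist": -0.4},
  {"x": 0.06,"y": 0.002,"z": 0.05,"twist": -0.4},
  {"x": 0.067,"y": 0.002,"z": 0.09,"twist": -0.4},
  {"x": 0.067,"y": 0.002,"z": 0.12,"twist": -0.4},
  {"x": 0.067,"y": 0.002,"z": 0.15,"twist": -0.4},
  {"x": 0.067,"y": 0.002,"z": 0.17,"twist": -0.4},
  {"x": 0.067,"y": 0.002,"z": 0.177,"twist": -0.4},
  {"x": 0.067,"y": 0.002,"z": 0.177,"twist": -0.4},
])

```text
time: 14.95
tool_pos: [526.2, -203.2, 73.1]
tcp_rot: [-3.141, -0.002, 2.515]
contact_force: [-0.3, 0.9, 0.4]
grip_width: 64.3
finger_force: 0.0
```

>>> play_rows([
  {"x": 0,"y": 0,"z": 0,"twist": 0},
  {"x": 0,"y": 0,"z": 0,"twist": 0},
  {"x": 0,"y": 0,"z": 0,"twist": 0},
  {"x": 0,"y": 0,"z": 0,"twist": 0},
  {"x": 0,"y": 0,"z": 0,"twist": 0},
  {"x": 0,"y": 0,"z": 0,"twist": 0},
  {"x": 0,"y": 0,"z": 0,"twist": 0},
  {"x": 0,"y": 0,"z": 0,"twist": 0},
], jaw=1)

```text
time: 15.75
tool_pos: [526.4, -203.2, 73.6]
tcp_rot: [-3.141, -0.0, 2.515]
contact_force: [-0.5, 0.1, -0.8]
grip_width: 11.9
finger_force: 30.0
```

>>> play_rows([
  {"x": 0,"y": 0,"z": 0,"twist": 0},
  {"x": 0,"y": 0,"z": 0,"twist": 0},
  {"x": 0,"y": 0,"z": 0,"twist": 0},
  {"x": 0,"y": 0,"z": 0,"twist": 0},
  {"x": 0,"y": 0,"z": 0,"twist": 0},
  {"x": 0,"y": 0,"z": 0,"twist": 0},
  {"x": 0,"y": 0,"z": 0,"twist": 0},
  {"x": 0,"y": 0,"z": 0,"twist": 0},
])

```text
time: 16.55
tool_pos: [526.6, -203.3, 73.7]
tcp_rot: [-3.142, 0.0, 2.515]
contact_force: [0.1, -0.4, -0.2]
grip_width: 12.0
finger_force: 30.0
```

```bash
python3 - <<'E'
from h import *
o=bot.get_obs();print({k:np.round(o[k],3) for k in('time','tool_pos','tcp_rot','contact_force','grip_width','finger_force')})
E
```

```text
{'time': np.float64(16.55), 'tool_pos': array([ 526.55 , -203.303,   73.71 ]), 'tcp_rot': array([-3.142,  0.   ,  2.515]), 'contact_force': array([ 0.094, -0.42 , -0.164]), 'grip_width': np.float64(11.977), 'finger_force': np.float64(29.999)}
```

>>> play_rows([
  {"x": 0,"y": 0,"z": -0.015,"twist": 0},
  {"x": 0,"y": 0,"z": -0.04,"twist": 0},
  {"x": 0,"y": 0,"z": -0.07,"twist": 0},
  {"x": 0,"y": 0,"z": -0.1,"twist": 0},
  {"x": 0,"y": 0,"z": -0.13,"twist": 0},
  {"x": 0,"y": 0,"z": -0.15,"twist": 0},
  {"x": 0,"y": 0,"z": -0.15,"twist": 0},
  {"x": 0,"y": 0,"z": -0.15,"twist": 0},
])

```text
time: 17.35
tool_pos: [526.3, -203.1, 223.1]
tcp_rot: [-3.141, -0.0, 2.515]
contact_force: [0.8, 0.4, -1.7]
grip_width: 11.7
finger_force: 30.0
```

```bash
python3 - <<'E'
from h import *
o=bot.get_obs();print(o['tool_pos'],o['grip_width'],o['contact_force']);go(511,71.2,223,.0615+np.pi)
E
```

```text
[ 526.28493181 -203.1475799   223.12643639] 11.718176590988241 [ 0.79972504  0.38207119 -1.69653785]
shift m [1.732e-01 2.133e-01 2.000e-04] twist deg -39.41
```

>>> play_rows([
  {"x": 0.024,"y": 0.03,"z": 0,"twist": -5.6},
  {"x": 0.049,"y": 0.06,"z": 0,"twist": -11.2},
  {"x": 0.074,"y": 0.091,"z": 0,"twist": -16.8},
  {"x": 0.099,"y": 0.122,"z": 0,"twist": -22.4},
  {"x": 0.124,"y": 0.152,"z": 0,"twist": -28},
  {"x": 0.149,"y": 0.183,"z": 0,"twist": -34},
  {"x": 0.166,"y": 0.205,"z": 0,"twist": -39},
  {"x": 0.173,"y": 0.213,"z": 0,"twist": -39.4},
])

```text
time: 18.15
tool_pos: [510.1, 73.1, 221.9]
tcp_rot: [3.141, -0.003, -3.076]
contact_force: [-0.0, 0.5, -1.4]
grip_width: 11.8
finger_force: 30.0
```

>>> play_rows([
  {"x": 0,"y": 0,"z": 0,"twist": 0},
  {"x": 0,"y": 0,"z": 0.01,"twist": 0},
  {"x": 0,"y": 0,"z": 0.02,"twist": 0},
  {"x": 0,"y": 0,"z": 0.03,"twist": 0},
  {"x": 0,"y": 0,"z": 0.04,"twist": 0},
  {"x": 0,"y": 0,"z": 0.045,"twist": 0},
  {"x": 0,"y": 0,"z": 0.045,"twist": 0},
  {"x": 0,"y": 0,"z": 0.045,"twist": 0},
])

```text
time: 18.95
tool_pos: [511.4, 70.6, 178.8]
tcp_rot: [-3.141, 0.0, -3.08]
contact_force: [0.3, -0.0, -0.5]
grip_width: 11.8
finger_force: 30.0
```

```bash
python3 - <<'E'
from h import *
o=bot.get_obs();print(o['tool_pos'],o['tcp_rot'],o['grip_width'],o['contact_force']);go(511,71.2,131,.0615+np.pi)
for n in('scene','side'):cap(n,n[0]+'7')
a=cv2.imread('pics/s7.png')[190:290,190:290];b=cv2.imread('pics/s7.png')
s=load('s7');d=load('s7')
b=cv2.imread('pics/s7.png');d=cv2.imread('pics/s7.png')
E
ls pics | tr '\n' ' '
```

```text
[511.44228022  70.60347092 178.79240484] [-3.14144433e+00  2.69078463e-04 -3.08042035e+00] 11.796962116939 [ 0.27185177 -0.02702382 -0.51640486]
shift m [0.0004 0.0006 0.0478] twist deg -0.02
both.png c0.png c3.png c4.png c5.png c6.png d0.pkl d0.png d4.pkl d4.png s0.pkl s0.png s4.pkl s4.png s5.pkl s5.png s7.pkl s7.png w0.pkl w0.png w1.pkl w1.png w2.pkl w2.png w3.pkl w3.png w4.pkl w4.png w6.pkl w6.png
```

>>> play_rows([
  {"x": 0,"y": 0.0005,"z": 0.004,"twist": 0},
  {"x": 0,"y": 0.0005,"z": 0.008,"twist": 0},
  {"x": 0,"y": 0.0005,"z": 0.012,"twist": 0},
  {"x": 0,"y": 0.0005,"z": 0.016,"twist": 0},
  {"x": 0,"y": 0.0005,"z": 0.02,"twist": 0},
  {"x": 0,"y": 0.0005,"z": 0.023,"twist": 0},
  {"x": 0,"y": 0.0005,"z": 0.025,"twist": 0},
  {"x": 0,"y": 0.0005,"z": 0.025,"twist": 0},
])

```text
time: 19.85
tool_pos: [511.1, 71.2, 153.4]
tcp_rot: [-3.142, -0.0, -3.08]
contact_force: [0.2, 0.6, -1.2]
grip_width: 11.9
finger_force: 30.0
```

Over the handle with no contact force. Continuing slowly past the posts.

>>> play_rows([
  {"x": 0,"y": 0,"z": 0.003,"twist": 0},
  {"x": 0,"y": 0,"z": 0.006,"twist": 0},
  {"x": 0,"y": 0,"z": 0.009,"twist": 0},
  {"x": 0,"y": 0,"z": 0.012,"twist": 0},
  {"x": 0,"y": 0,"z": 0.014,"twist": 0},
  {"x": 0,"y": 0,"z": 0.016,"twist": 0},
  {"x": 0,"y": 0,"z": 0.018,"twist": 0},
  {"x": 0,"y": 0,"z": 0.018,"twist": 0},
])

```text
time: 20.65
tool_pos: [511.1, 71.2, 135.4]
tcp_rot: [-3.142, -0.0, -3.08]
contact_force: [0.0, -0.1, -1.1]
grip_width: 11.8
finger_force: 30.0
```

>>> play_rows([
  {"x": 0,"y": 0,"z": 0.001,"twist": 0},
  {"x": 0,"y": 0,"z": 0.002,"twist": 0},
  {"x": 0,"y": 0,"z": 0.003,"twist": 0},
  {"x": 0,"y": 0,"z": 0.004,"twist": 0},
  {"x": 0,"y": 0,"z": 0.005,"twist": 0},
  {"x": 0,"y": 0,"z": 0.005,"twist": 0},
  {"x": 0,"y": 0,"z": 0.005,"twist": 0},
  {"x": 0,"y": 0,"z": 0.005,"twist": 0},
])

```text
time: 21.45
tool_pos: [511.2, 71.2, 130.7]
tcp_rot: [-3.141, 0.0, -3.08]
contact_force: [-0.7, 0.6, -0.6]
grip_width: 12.2
finger_force: 30.0
```

>>> play_rows([
  {"x": 0,"y": 0,"z": 0.0005,"twist": 0},
  {"x": 0,"y": 0,"z": 0.001,"twist": 0},
  {"x": 0,"y": 0,"z": 0.0015,"twist": 0},
  {"x": 0,"y": 0,"z": 0.0015,"twist": 0},
  {"x": 0,"y": 0,"z": 0.0015,"twist": 0},
  {"x": 0,"y": 0,"z": 0.0015,"twist": 0},
  {"x": 0,"y": 0,"z": 0.0015,"twist": 0},
  {"x": 0,"y": 0,"z": 0.0015,"twist": 0},
])

```text
time: 22.25
tool_pos: [511.3, 71.2, 130.4]
tcp_rot: [-3.141, 0.001, -3.08]
contact_force: [-4.0, -0.4, 9.7]
grip_width: 12.1
finger_force: 30.0
```

Contact at about 10 N at the expected height, so it is seated. Release and retreat.

>>> play_rows([
  {"x": 0,"y": 0,"z": -0.001,"twist": 0},
  {"x": 0,"y": 0,"z": -0.001,"twist": 0},
  {"x": 0,"y": 0,"z": -0.001,"twist": 0},
  {"x": 0,"y": 0,"z": -0.001,"twist": 0},
  {"x": 0,"y": 0,"z": -0.001,"twist": 0},
  {"x": 0,"y": 0,"z": -0.001,"twist": 0},
  {"x": 0,"y": 0,"z": -0.001,"twist": 0},
  {"x": 0,"y": 0,"z": -0.001,"twist": 0},
], jaw=0.6)

```text
time: 23.05
tool_pos: [511.2, 71.2, 130.2]
tcp_rot: [-3.142, -0.0, -3.08]
contact_force: [0.4, -0.6, 0.3]
grip_width: 36.7
finger_force: 0.0
```

>>> play_rows([
  {"x": 0,"y": 0,"z": -0.01,"twist": 0},
  {"x": 0,"y": 0,"z": -0.03,"twist": 0},
  {"x": 0,"y": 0,"z": -0.06,"twist": 0},
  {"x": 0,"y": 0,"z": -0.1,"twist": 0},
  {"x": 0,"y": 0,"z": -0.14,"twist": 0},
  {"x": 0,"y": 0,"z": -0.16,"twist": 0},
  {"x": 0,"y": 0,"z": -0.16,"twist": 0},
  {"x": 0,"y": 0,"z": -0.16,"twist": 0},
])

```text
time: 23.85
tool_pos: [511.0, 71.2, 290.4]
tcp_rot: [-3.141, 0.001, -3.08]
contact_force: [0.5, -0.3, -0.9]
grip_width: 36.6
finger_force: 0.0
```

```bash
python3 - <<'E'
from h import *
for n in('scene','side'):cap(n,n[:2]+'8')
a=cv2.imread('pics/sc8.png');b=cv2.imread('pics/si8.png')
cv2.imwrite('pics/c8.png',np.hstack([cv2.resize(a[190:300,175:285],(400,400),interpolation=3),cv2.resize(b[190:280,205:295],(400,400),interpolation=3)]))
c=load('sc8');q=np.load('q.npy')
for z in(134,57):
    print(z,[((proj(c,(511+x*.998,71.2+x*.061,z))-[175,190])*400/110).round() for x in(-28,28,-45,45)])
E
```

```text
134 [array([271., 105.]), array([197.,  74.]), array([294., 115.]), array([176.,  64.])]
57 [array([271., 178.]), array([201., 147.]), array([292., 187.]), array([181., 137.])]
```

View pics/c8.png

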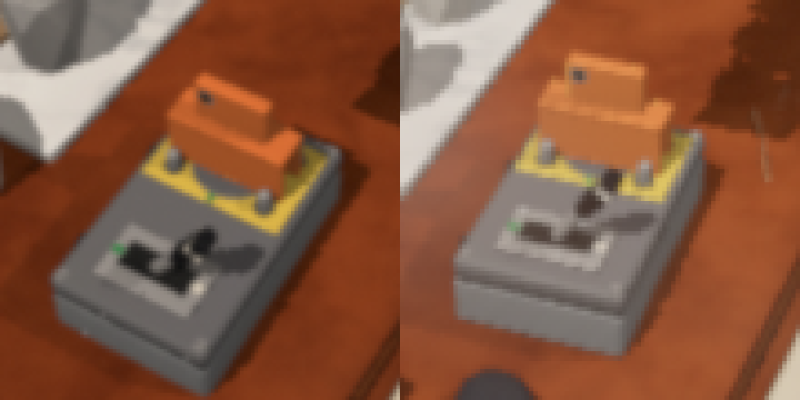

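Both views show the saddle standing over the handle between the posts. Its fin top is where a fully seated saddle would put it ((271,105)–(197,74)), and the toggle is still off. Handing in.

```bash
python3 -c "
from plant import bot
print(bot.close_job())"
```

```text
the job is handed in; nothing more can be done
None
```

The job is handed in at about 24 s: the toggle was flipped off, then the red handle turned to its off detent, and the orange saddle lowered fully down over it between the posts; nothing else was touched.

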